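# Set and lock the cut-out cover of the bead dispenser

## Robot

A 6-joint arm with a two-finger parallel gripper is mounted at the origin on the work surface. World frame = base frame: x ahead of the robot, y to its left, z up, the work surface at z = 0. Lengths are in m, angles in rad, forces in N, time in s.
With the tool pointing down it reaches from about 0.275 to 0.75 m from the base axis. Payload 10.2 kg.
Tool frame: the origin (TCP) lies where the fingers leave the gripper's body, on its centre line; the fingertips stand 73 mm ahead of it and the grasp point (between the pads) lies 54 mm ahead of it (bot.tcp_to_grasp is the distance from the TCP to the grasp point, in m); z points along the fingers, y is the line along which they close (so a half turn about z gives the same grasp; the last joint's range is limited). The gripper opens to 85 mm and grips with 20 to 120 N. Pads are 22 mm wide; open, the fingers measure 114 mm over their backs; the gripper's body (76 mm by 85 mm) begins 54 mm behind the grasp point. The pads swing forward as they close: fully open they stand 13 mm farther back than shut.
Start: joints at [0.895, 0.313, 1.498, -0, 1.331, -0.223], TCP at [0.23, 0.472, 0.304] pointing down, gripper open.
Joint ranges: [-2.94, 2.94], [-0.97, 2.17], [0.19, 2.56], [-1.23, 4.37], [0.02, 3.11], [-2.88, 2.88]. Speed limits (rad/s): [2.39, 2.39, 3.01, 3.14, 3.14, 3.14].

## Interface

Orientations are given as [roll, pitch, yaw] about the fixed x, y, z axes, in that order (R = Rz(yaw) Ry(pitch) Rx(roll)).
In Python, from rig import bot, optics, job_done gives the robot as it stands.
- The arm moves only by the shell command python3 -m handwheel 'ROWS' [FORCE]. ROWS is JSON, a list of rows, each a list of 7 numbers: the shift along the world's x, y, z in m, then the turn, a rotation vector about the world's x, y, z in rad, then the opening in per cent of the stroke, from 0 (shut) to 100 (fully open). A call has 1 to 5 rows; each row shifts and turns the commanded pose from where the row before left it; what a row does not reach is not made up. A row lasts 1/10 s, in which the tool goes at most 50 mm and 8.59 degrees, less where a joint would pass 70% of its speed; a pose out of reach is approached as far as the arm can. A call with a gripper value outside its range is refused whole. The fingers move at their own pace and stop on an object; FORCE is the grip in N (left out, the last holds). Time passes only in rows, so rows that do not move let the fingers close. It gives the time, the measured TCP pose, the force, the opening and the grip force at its end, in the units of the state.
- bot.observe(): the state, without advancing time (a new reading comes with each control period).
- optics.get_image(name): name is "scene" or "top"; returns the picture (384x512x3 uint8, blue, green, red); there is no depth.
- optics.camera_info(name): a dict with "camera_matrix" (3x3 intrinsics, pixels), "extrinsics" (4x4, takes a point from camera to world coordinates). Camera axes: x right, y up, looking along -z (the intrinsics and any distortion apply to the point x, -y, -z); pixel columns grow to the right and rows downward; lengths in m; the calibration is good to about 2 mm. A picture is of the moment at which its call begins. camera_info takes no time and is no camera call.
- job_done(): hands the job in; it is judged then, once.
The state is a dict: "time_s": time; "qpos": joint angles; "dq": joint speeds; "joint_torque": joint torques, N m; "ee_pos": TCP position; "ee_rot": TCP orientation; "force": force on the tool from outside, world axes, zero at the start; "moment": the same for the moment, N m; "grip_width": opening from 0.0 (shut) to 1.0 (fully open); "grip_force": force on a finger pad.
Only numpy, scipy, OpenCV 4.12 (cv2) and the standard library are available. Lean on these libraries where they do the work, as an engineer would, in place of code of your own. Each camera call takes 0.05 s, during which the arm holds its last target. There are 200 camera calls.

## Task

On the round bead dispenser, turn the see-through cover until its cut-out stands squarely over the compartment with the wooden toy-car wheels, with no divider showing in it. Then screw the bar knob in the middle clockwise until it just touches the cover, and give it a further quarter turn from that touch to lock the cover there. Leave the other things on the table as they stand.

Things in the scene. Friction and masses are not known exactly. Their poses are not given: they have to be found in the camera images.
- dispenser: Round white tub, 212 mm across, 50 mm high, fixed to the table. Origin: centre of its underside, on the table; z up. Six equal wedge compartments (60 degrees each, 3 mm dividers, 5 mm floor) lie round the hub, with plain wooden craft parts seen through the cover: wheels, balls, cubes, rods, small beads, cones. Its x axis points through the middle of the wheel compartment.
- wheel_compartment (a point): Middle of the compartment that holds the toy-car wheels (flat wooden discs 23 mm across with a dark centre hole): 65 mm from the dispenser's axis along its x axis, 50 mm above the table, level with the cover's underside.
- cover: Flat round cover of smoked see-through acrylic, 210 mm across, 8 mm thick, about 0.4 kg, its top 58 mm above the table. Loose: it lies on the tub, turns either way about the hub with up to 1.5 mm of play (a push of about 3 to 5 N at the rib) and stays where it is left. Origin: centre of its underside; z up; x points through the middle of the cut-out.
- cutout (a point): Middle of the cover's one wedge-shaped cut-out, 65 mm from the axis along the cover's x axis, on its top face. The cut-out runs from 38 to 90 mm from the axis and is 42 degrees wide; it clears the dividers on both sides while its middle is within about 7 mm of the compartment's middle, seen from above.
- rib (a point): Centre of the thumb rib on the cover, opposite the cut-out, 73 mm from the axis along the cover's -x axis, 67 mm above the table. An upright radial rib, 38 mm long (54 to 92 mm from the axis), 12 mm thick at its foot, 8 mm at its top, 18 mm high (58 to 76 mm above the table).
- knob_grip (a point): Centre of the black bar grip of the locking knob, on the dispenser's axis, 80 to 82.5 mm above the table. The bar lies along this point's x axis: 54 mm long, 14 mm thick, 24 mm high, centred on this point. It stands on a round flange 56 mm across, whose top is 12 mm below this point.
- knob: The whole knob; origin on its axis, 30 mm below the bar's centre. Under the flange is a rubber washer 54 mm across. Right-hand thread, 5 mm a turn: clockwise from above screws it down. The washer starts anywhere from 0.05 to 0.45 turn short of touching the cover, unseen. Loose it turns with about 0.015 N m; past the touch the torque rises by 0.28 to 0.42 N m per radian. It stays where left.
- paint_bottle_center (a point): Grey upright squeeze bottle, 62 mm across and 176 mm high, this point 88 mm up. Bystander.
- brush_pot_center (a point): Dark metal pot of brushes, 84 mm across and 100 mm high (brushes to about 270 mm), this point 55 mm up. Bystander.
- rinse_cup_center (a point): Empty white china rinsing cup, 62 mm across and 70 mm high, this point 35 mm up. Bystander.
Mind the look-alikes: they are no part of the job. Of the things like the cover, leave any that is blue, pink or yellow; of the rest the larger one is meant.

How it is judged:
By the outcome, as a careful person would: the job done as asked, in the order asked, and still so for the second after the job is handed in, with the robot touching nothing.
It also fails if it takes over 72 s, if anything falls off the work surface, if the arm or the gripper's body presses on something with over 40 N, if the wrist force passes 120 N, or if a joint passes its speed limit or range.

## Working session

There is one attempt and no reset: what is moved stays moved. The work goes in short steps, Python scripts to look and compute and a shell command to move; the robot and the scene stay as the last step left them, time stands still between calls to the robot, and variables do not carry over. Pictures are saved under pics/ and viewed, at most 11 in all, crops included, and the job is handed in when it is done.

```bash
mkdir -p pics; python3 - <<'E'
from rig import bot,optics
import cv2,numpy as np
for n in("scene","top"):
    im=optics.get_image(n); cv2.imwrite(f"pics/{n}0.png",im)
    c=optics.camera_info(n); print(n,{k:np.round(v,4).tolist() if not isinstance(v,str) else v for k,v in c.items()})
o=bot.observe(); print(o); print(bot.tcp_to_grasp)
E
```

```text
scene {'camera_matrix': [[457.3945, 0.0, 264.3524], [0.0, 457.3945, 182.9177], [0.0, 0.0, 1.0]], 'extrinsics': [[-0.4557, -0.6344, 0.6244, 1.384], [0.8899, -0.3403, 0.3038, 0.4078], [0.0197, 0.6941, 0.7196, 1.0812], [0.0, 0.0, 0.0, 1.0]]}
top {'camera_matrix': [[417.5092, 0.0, 256.2395], [0.0, 417.5092, 191.1414], [0.0, 0.0, 1.0]], 'extrinsics': [[-0.0024, 0.9886, -0.1504, 0.3128], [-0.9998, -0.005, -0.0173, -0.0117], [-0.0179, 0.1504, 0.9885, 1.3122], [0.0, 0.0, 0.0, 1.0]]}
{'time_s': 0.1, 'qpos': array([ 8.94615921e-01,  3.13381586e-01,  1.49834515e+00,  2.71653173e-06,
        1.33099041e+00, -2.23417133e-01]), 'dq': array([-0.00030953, -0.00206442, -0.00421587,  0.00051046,  0.00080656,
       -0.00014784]), 'joint_torque': array([ 4.06165025e-03, -4.12901008e+01, -2.60141051e+01, -9.33988349e-05,
        3.04669498e-03,  2.47506813e-05]), 'ee_pos': array([0.22958975, 0.47197925, 0.30340464]), 'ee_rot': array([-3.14049669e+00, -2.51718535e-04,  2.68882860e+00]), 'force': array([-0.55043189,  0.23663405, -0.22219205]), 'moment': array([0.00504308, 0.01755679, 0.04717042]), 'grip_force': 0.0, 'grip_width': 0.9995181339329695}
0.0539
```

View pics/top0.png

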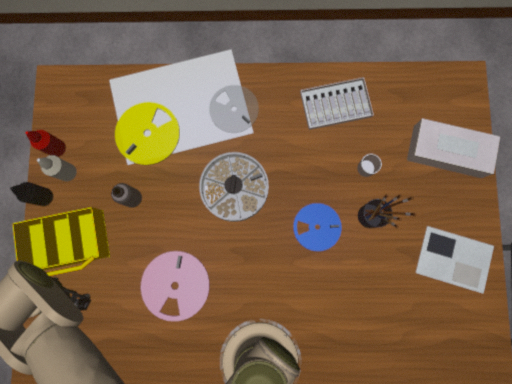

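View pics/scene0.png

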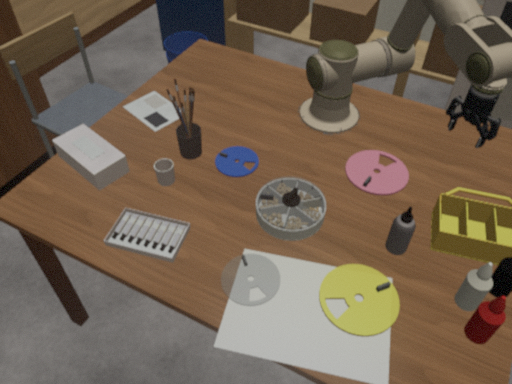

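Candidates for the cover in the top view: yellow (147,132), blue (318,227), pink (175,286), small smoked disc on the paper (234,109), and the larger smoked one on the tub (234,186). I choose the last. Next is one close crop to check it.

```bash
python3 - <<'E'
import cv2,numpy as np
t=cv2.imread("pics/top0.png")[145:228,192:277]; s=cv2.imread("pics/scene0.png")[172:242,248:333]
t=cv2.resize(t,None,fx=6,fy=6,interpolation=cv2.INTER_CUBIC)
t=t[:498]
cv2.imwrite("pics/crop0.png",t)
E
cat > h.py <<'E'
import numpy as np,cv2
from rig import bot,optics
def ray(n,u,v,z):
    c=optics.camera_info(n);K=np.array(c["camera_matrix"]);E=np.array(c["extrinsics"])
    d=np.linalg.inv(K)@[u,v,1]; d=E[:3,:3]@[d[0],-d[1],-d[2]]
    return E[:3,3]+d*(z-E[2,3])/d[2]
def proj(n,p):
    c=optics.camera_info(n);K=np.array(c["camera_matrix"]);E=np.array(c["extrinsics"])
    q=E[:3,:3].T@(np.array(p)-E[:3,3]); q=K@[q[0],-q[1],-q[2]]; return q[:2]/q[2]
def rect(n,im,cx,cy,z,half=.115,px=500):
    # plane-rectified view: column +x world right, row up +y
    w=np.float32([[cx-half,cy+half],[cx+half,cy+half],[cx+half,cy-half],[cx-half,cy-half]])
    src=np.float32([proj(n,[*p,z]) for p in w]); dst=np.float32([[0,0],[px,0],[px,px],[0,px]])
    return cv2.warpPerspective(im,cv2.getPerspectiveTransform(src,dst),(px,px),flags=cv2.INTER_CUBIC)
E
python3 - <<'E'
from h import *
for n,u,v in(("top",234,186),("scene",291,208)): print(n,ray(n,u,v,.058))
for n,u,v in(("top",233.5,184.5),("scene",292,199)): print(n,ray(n,u,v,.08))
E
```

```text
top [0.51985791 0.07801262 0.058     ]
scene [0.55077998 0.09227073 0.058     ]
top [0.52078777 0.07796409 0.08      ]
scene [0.53549258 0.08695986 0.08      ]
```

View pics/crop0.png

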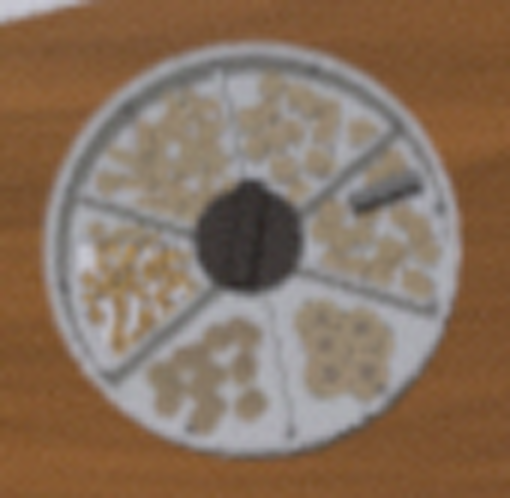

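The crop shows the smoked cover on the tub. The rib is at crop (388,193), so the cut-out is opposite, over the bright rods at about (135,285). The wheels are at (345,350). Next I measure the axis and the angles.

```bash
python3 - <<'E'
from h import *
C={}
for n,c0,r in(("top",(234,186),48),("scene",(291,208),55)):
    im=cv2.imread(f"pics/{n}0.png"); hsv=cv2.cvtColor(im,cv2.COLOR_BGR2HSV)
    m=((hsv[...,1]<75)).astype(np.uint8)
    k=np.zeros_like(m); cv2.circle(k,c0,r,1,-1); m*=k
    m=cv2.morphologyEx(m,cv2.MORPH_CLOSE,np.ones((9,9)))
    cs=max(cv2.findContours(m,0,1)[0],key=cv2.contourArea)
    for z in(.05,.058):
        P=np.array([ray(n,*p[0],z)[:2] for p in cv2.convexHull(cs)]).astype(np.float32)
        print(n,z,cv2.boundingRect(cs),cv2.fitEllipse(cs)[0],cv2.minEnclosingCircle(P),cv2.fitEllipse(P)[:2])
    # black knob centroid
    d=(im.max(2)<75).astype(np.uint8); k[:]=0; cv2.circle(k,(c0[0],c0[1]-5),22,1,-1); d*=k
    nb,l,s,cc=cv2.connectedComponentsWithStats(d); i=1+np.argmax(s[1:,4]); print("knob px",cc[i],s[i],ray(n,*cc[i],.075))
im=cv2.imread("pics/top0.png")
R=rect("top",im,.520,.078,.058); cv2.imwrite("pics/rect0.png",R)
E
```

```text
top 0.05 (199, 152, 70, 69) (233.51046752929688, 186.0492706298828) ((0.5219699144363403, 0.08090543746948242), 0.1086081862449646) ((0.5223715305328369, 0.08017102628946304), (0.21377937495708466, 0.21618187427520752))
top 0.058 (199, 152, 70, 69) (233.51046752929688, 186.0492706298828) ((0.5206441283226013, 0.0803183987736702), 0.10792035609483719) ((0.5210431218147278, 0.07958866655826569), (0.2124243825674057, 0.21481168270111084))
knob px [232.89333333 184.33777778] [225 175  17  18 225] [0.52213654 0.08015797 0.075     ]
scene 0.05 (255, 177, 72, 64) (290.17181396484375, 208.07138061523438) ((0.5389050245285034, 0.08675703406333923), 0.1261567771434784) ((0.5381686091423035, 0.08404211699962616), (0.21711750328540802, 0.25511789321899414))
scene 0.058 (255, 177, 72, 64) (290.17181396484375, 208.07138061523438) ((0.5454617738723755, 0.08924797922372818), 0.12517885863780975) ((0.5447310209274292, 0.08655412495136261), (0.2154330462217331, 0.25313863158226013))
knob px [291.08547009 198.34188034] [282 188  18  19 234] [0.53015001 0.08186333 0.075     ]
```

View pics/rect0.png

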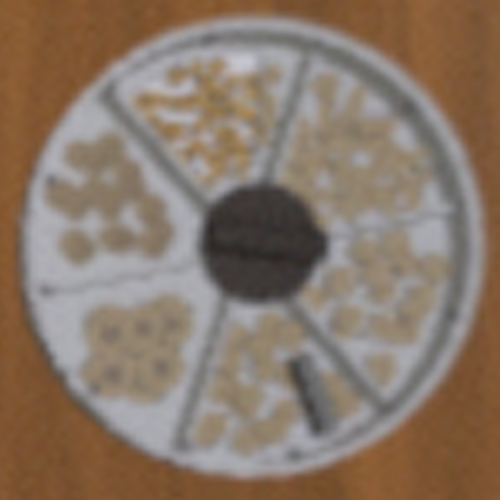

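Measured axis ≈ (0.5215, 0.080). The rib is at (0.546, 0.0115), −70°. The wheel compartment is at ≈ 221.6° and the cut-out at ≈ 109.8°, so the cover turns about +112° (counter-clockwise). I'll move above the rib.

```bash
for i in 1; do
python3 -m handwheel '[[0.021,-0.0307,0,0,0,-0.0514,45],[0.021,-0.0307,0,0,0,-0.0514,45],[0.021,-0.0307,0,0,0,-0.0514,45],[0.021,-0.0307,0,0,0,-0.0514,45],[0.021,-0.0307,0,0,0,-0.0514,45]]'
python3 -m handwheel '[[0.021,-0.0307,0,0,0,-0.0514,45],[0.021,-0.0307,0,0,0,-0.0514,45],[0.021,-0.0307,0,0,0,-0.0514,45],[0.021,-0.0307,0,0,0,-0.0514,45],[0.021,-0.0307,0,0,0,-0.0514,45]]'
python3 -m handwheel '[[0.021,-0.0307,0,0,0,-0.0514,45],[0.021,-0.0307,0,0,0,-0.0514,45],[0.021,-0.0307,0,0,0,-0.0514,45],[0.021,-0.0307,0,0,0,-0.0514,45],[0.021,-0.0307,0,0,0,-0.0514,45]]'
python3 -m handwheel '[[0,0,-0.02,0,0,0,45],[0,0,-0.03,0,0,0,45],[0,0,-0.03,0,0,0,45],[0,0,0,0,0,0,45],[0,0,0,0,0,0,45]]'
done
```

```text
time_s: 0.6
ee_pos: [0.3352, 0.3172, 0.3037]
ee_rot: [-3.141, -0.0, 2.43]
force: [0.7, -0.6, -0.9]
grip_width: 0.452
grip_force: 0.0
time_s: 1.1
ee_pos: [0.4403, 0.1637, 0.3037]
ee_rot: [-3.141, -0.0, 2.173]
force: [0.4, 0.3, -0.4]
grip_width: 0.448
grip_force: 0.0
time_s: 1.6
ee_pos: [0.5453, 0.0102, 0.3036]
ee_rot: [-3.141, -0.0, 1.915]
force: [0.5, 0.3, -0.1]
grip_width: 0.448
grip_force: 0.0
time_s: 2.1
ee_pos: [0.5449, 0.0116, 0.2245]
ee_rot: [-3.142, -0.0, 1.918]
force: [0.5, 0.2, 0.8]
grip_width: 0.448
grip_force: 0.0
```

```bash

python3 -m handwheel '[[0.001,0,-0.03,0,0,0,45],[0,0,-0.03,0,0,0,45],[0,0,-0.02,0,0,0,45],[0,0,-0.008,0,0,0,45],[0,0,0,0,0,0,45]]' 20
python3 -m handwheel '[[0,0,0,0,0,0,5],[0,0,0,0,0,0,5],[0,0,0,0,0,0,5],[0,0,0,0,0,0,5],[0,0,0,0,0,0,5]]' 20
python3 -c "
from h import *
im=optics.get_image('scene')[130:260,230:400]; cv2.imwrite('pics/g1.png',cv2.resize(im,None,fx=4,fy=4))"
```

```text
time_s: 2.6
ee_pos: [0.5461, 0.0116, 0.1366]
ee_rot: [3.141, 0.0, 1.918]
force: [-0.1, 1.0, 0.6]
grip_width: 0.453
grip_force: 0.0
time_s: 3.1
ee_pos: [0.5465, 0.0115, 0.1375]
ee_rot: [3.139, 0.002, 1.918]
force: [1.3, 0.8, 7.1]
grip_width: 0.103
grip_force: 21.5
```

View pics/g1.png

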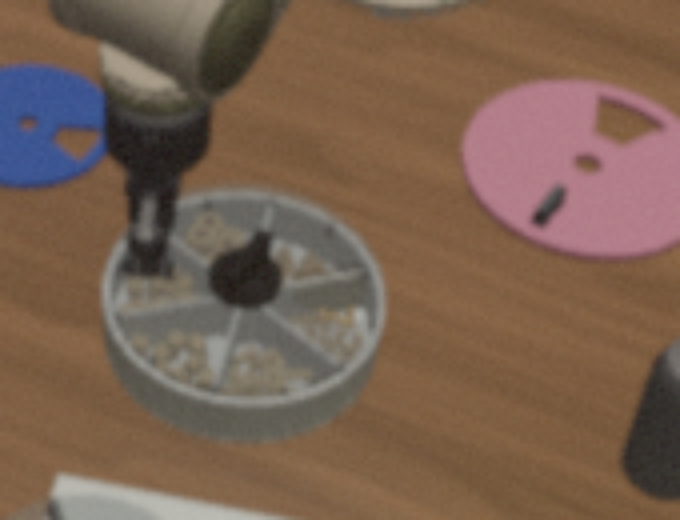

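The scene shows the fingers on the rib at crop (150,250). The grip stopped at 8.8 mm, which is the rib's thickness, so it is held. Next I work out the arc rows.

```bash
python3 -c "
import numpy as np
a=np.radians(-70+4.48*np.arange(26)); p=.073*np.c_[np.cos(a),np.sin(a)]
d=np.round(np.diff(p,axis=0),4)
print(np.radians(4.48))
for i in range(0,25,5): print('['+','.join('[%g,%g,0,0,0,0.0782,5]'%tuple(r) for r in d[i:i+5])+']')"
```

```text
0.07819075048934597
[[0.0053,0.0022,0,0,0,0.0782,5],[0.0051,0.0026,0,0,0,0.0782,5],[0.0049,0.003,0,0,0,0.0782,5],[0.0046,0.0033,0,0,0,0.0782,5],[0.0044,0.0037,0,0,0,0.0782,5]]
[[0.0041,0.004,0,0,0,0.0782,5],[0.0037,0.0043,0,0,0,0.0782,5],[0.0034,0.0046,0,0,0,0.0782,5],[0.003,0.0048,0,0,0,0.0782,5],[0.0026,0.0051,0,0,0,0.0782,5]]
[[0.0022,0.0053,0,0,0,0.0782,5],[0.0018,0.0054,0,0,0,0.0782,5],[0.0014,0.0055,0,0,0,0.0782,5],[0.0009,0.0056,0,0,0,0.0782,5],[0.0005,0.0057,0,0,0,0.0782,5]]
[[0.0001,0.0057,0,0,0,0.0782,5],[-0.0004,0.0057,0,0,0,0.0782,5],[-0.0008,0.0056,0,0,0,0.0782,5],[-0.0013,0.0056,0,0,0,0.0782,5],[-0.0017,0.0054,0,0,0,0.0782,5]]
[[-0.0021,0.0053,0,0,0,0.0782,5],[-0.0025,0.0051,0,0,0,0.0782,5],[-0.0029,0.0049,0,0,0,0.0782,5],[-0.0033,0.0047,0,0,0,0.0782,5],[-0.0036,0.0044,0,0,0,0.0782,5]]
```

```bash
python3 -m handwheel '[[0.0053,0.0022,0.001,0,0,0.0782,5],[0.0051,0.0026,0,0,0,0.0782,5],[0.0049,0.003,0,0,0,0.0782,5],[0.0046,0.0033,0,0,0,0.0782,5],[0.0044,0.0037,0,0,0,0.0782,5]]'
```

```text
time_s: 3.65
ee_pos: [0.5704, 0.0264, 0.1376]
ee_rot: [3.141, 0.001, 2.311]
force: [-0.5, -0.2, 1.7]
grip_width: 0.109
grip_force: 23.0
```

```bash
python3 -m handwheel '[[0.0041,0.004,0,0,0,0.0782,5],[0.0037,0.0043,0,0,0,0.0782,5],[0.0034,0.0046,0,0,0,0.0782,5],[0.003,0.0048,0,0,0,0.0782,5],[0.0026,0.0051,0,0,0,0.0782,5]]'
python3 -m handwheel '[[0.0022,0.0053,0,0,0,0.0782,5],[0.0018,0.0054,0,0,0,0.0782,5],[0.0014,0.0055,0,0,0,0.0782,5],[0.0009,0.0056,0,0,0,0.0782,5],[0.0005,0.0057,0,0,0,0.0782,5]]'
python3 -m handwheel '[[0.0001,0.0057,0,0,0,0.0782,5],[-0.0004,0.0057,0,0,0,0.0782,5],[-0.0008,0.0056,0,0,0,0.0782,5],[-0.0013,0.0056,0,0,0,0.0782,5],[-0.0017,0.0054,0,0,0,0.0782,5]]'
python3 -m handwheel '[[-0.0021,0.0053,0,0,0,0.0782,5],[-0.0025,0.0051,0,0,0,0.0782,5],[-0.0029,0.0049,0,0,0,0.0782,5],[-0.0033,0.0047,0,0,0,0.0782,5],[-0.0036,0.0044,0,0,0,0.0782,5]]'
python3 -m handwheel '[[0,0,0,0,0,0,5],[0,0,0,0,0,0,5],[0,0,0,0,0,0,45],[0,0,0,0,0,0,45],[0,0,0,0,0,0,45]]'
python3 -m handwheel '[[0,0,0.03,0,0,0,45],[0,0,0.04,0,0,0,45],[0,0,0.04,0,0,0,45],[0,0,0.04,0,0,0,45],[0,0,0,0,0,0,45]]'
python3 -c "
from h import *
o=bot.observe();print(o['qpos'],o['moment'])
a=optics.get_image('scene'); cv2.imwrite('pics/s2f.png',a);b=optics.get_image('top'); cv2.imwrite('pics/t2f.png',b)
R=rect('top',b,.5215,.08,.058,px=500)
S=rect('scene',a,.5215,.08,.058,px=500)[:,:300] if 0 else cv2.resize(a[155:255,240:345],(300,286))
S=cv2.copyMakeBorder(S,0,500-286,0,0,0)
cv2.imwrite('pics/t2.png',np.hstack([R,S]))"
```

```text
time_s: 4.15
ee_pos: [0.5871, 0.049, 0.1376]
ee_rot: [-3.141, 0.001, 2.703]
force: [0.5, -2.8, 0.9]
grip_width: 0.105
grip_force: 21.2
time_s: 4.65
ee_pos: [0.594, 0.0763, 0.1376]
ee_rot: [-3.14, 0.001, 3.094]
force: [0.7, -3.9, 0.7]
grip_width: 0.102
grip_force: 20.6
time_s: 5.15
ee_pos: [0.5899, 0.1041, 0.1376]
ee_rot: [-3.14, 0.001, -2.798]
force: [-0.3, -5.5, 0.8]
grip_width: 0.103
grip_force: 20.5
time_s: 5.65
ee_pos: [0.5754, 0.1282, 0.1376]
ee_rot: [-3.139, -0.0, -2.407]
force: [0.2, -7.8, 1.0]
grip_width: 0.104
grip_force: 20.7
time_s: 6.15
ee_pos: [0.5751, 0.1293, 0.1368]
ee_rot: [3.141, 0.0, -2.411]
force: [-0.3, 0.1, -0.1]
grip_width: 0.454
grip_force: 0.0
time_s: 6.65
ee_pos: [0.5763, 0.1293, 0.2926]
ee_rot: [-3.135, 0.008, -2.41]
force: [0.2, -0.7, -0.0]
grip_width: 0.448
grip_force: 0.0
[ 2.24401205e-02  4.62628287e-01  1.31232975e+00  3.11922804e-04
  1.35652148e+00 -2.27960261e+00] [ 0.03397015 -0.02552482 -0.04265447]
```

View pics/t2.png

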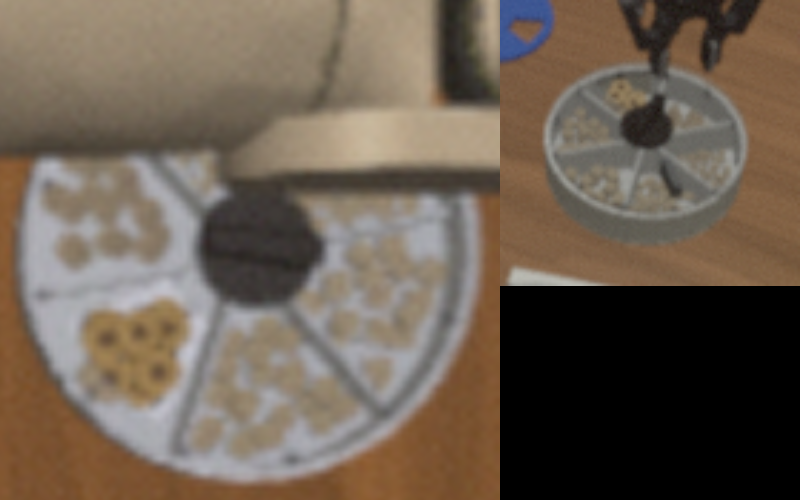

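The cut-out is now over the wheels, rect region about (80–190, 300–405), centred in azimuth at ≈222°. The bar lies roughly along world x. Next I measure its angle.

```bash
python3 - <<'E'
from h import *
ax=np.array([.5215,.08])
for th in range(-25,30,5):
    d=np.array([np.cos(np.radians(th)),np.sin(np.radians(th))])
    print(th,[np.round(proj(n,[*(ax+s*.027*d),.0925]),1).tolist() for n in("top","scene") for s in(1,-1)])
t=cv2.imread("pics/top0.png");s=cv2.imread("pics/scene0.png")
for n in("top","scene"): print(proj(n,[*ax,.068]),proj(n,[*ax,.092]))
print(t[172:196,222:245].max(2)); print(s[184:210,280:303].max(2))
E
```

```text
-25 [[236.4, 175.4], [228.6, 191.7], [285.1, 196.3], [299.0, 188.2]]
-20 [[235.7, 175.1], [229.3, 192.0], [285.6, 196.8], [298.5, 187.8]]
-15 [[234.9, 174.9], [230.1, 192.3], [286.2, 197.2], [297.9, 187.4]]
-10 [[234.1, 174.8], [230.9, 192.4], [286.8, 197.6], [297.3, 187.0]]
-5 [[233.4, 174.7], [231.7, 192.5], [287.5, 197.9], [296.6, 186.7]]
0 [[232.6, 174.6], [232.5, 192.6], [288.2, 198.2], [295.9, 186.4]]
5 [[231.8, 174.7], [233.3, 192.5], [289.0, 198.5], [295.2, 186.1]]
10 [[231.0, 174.8], [234.0, 192.4], [289.8, 198.7], [294.4, 185.9]]
15 [[230.2, 174.9], [234.8, 192.2], [290.5, 198.9], [293.6, 185.8]]
20 [[229.5, 175.2], [235.6, 192.0], [291.3, 199.0], [292.8, 185.7]]
25 [[228.7, 175.5], [236.3, 191.7], [292.2, 199.0], [292.1, 185.6]]
[233.11352653 184.93033141] [232.5261971  183.59537344]
[291.58830726 197.7951713 ] [292.09687654 192.3414488 ]
[[147 147 145 143 137 145 146 150 155 164 154 166 154 156 161 150 150 150
  151 152 151 148 147]
 [140 147 145 143 136 146 144 156 164 166 153 171 170 172 164 149 149 151
  149 143 147 144 139]
 [136 146 152 151 143 152 152 152 156 153 13
[... 3913 characters left out ...]
 44  66  97 108 106]
 [110 105  98  79  58  43  38  48  43  40  47  46  48  49  46  47  49  47
   53  80 101 107 105]
 [122 122 115 109  76  57  46  44  48  42  42  41  46  52  44  43  47  50
   74  92 101 105 101]
 [120 117 116 113 100  80  59  52  39  47  45  38  42  39  46  56  65  73
   89  98 105 104  99]
 [108 108 112 106 103  99  86  72  70  76  59  55  55  61  65  87 106 102
  104 102 104 104 104]
 [108 102 102 105 104 102  97  93 105 116 100  82  88  85  93 103 125 124
  116 107 103 101 103]
 [101 106 105 106 105 106  98 105 119 132 115 102 104  98  99 103 118 130
  123 120 109 101 104]
 [103 105 103 105 105  99 104 110 123 123 109 110  99 104 100  99 102 114
  117 122 122 111 114]]
```

The bar lies at ≈ −8°, so the tool's y must be at 82°. I'll move over the knob and take hold with the tips above the flange.

```bash
python3 -m handwheel '[[-0.0078,-0.007,0,0,0,-0.124,45],[-0.0078,-0.007,0,0,0,-0.124,45],[-0.0078,-0.007,0,0,0,-0.124,45],[-0.0078,-0.007,0,0,0,-0.124,45],[-0.0078,-0.007,0,0,0,-0.124,45]]'
python3 -m handwheel '[[-0.0078,-0.007,0,0,0,-0.124,45],[-0.0078,-0.007,0,0,0,-0.124,45],[0,0,-0.03,0,0,0,45],[0,0,-0.03,0,0,0,45],[0,0,0,0,0,0,45]]'
python3 -m handwheel '[[0,0,-0.03,0,0,0,45],[0,0,-0.03,0,0,0,45],[0,0,-0.015,0,0,0,45],[0,0,-0.01,0,0,0,45],[0,0,0,0,0,0,45]]'
```

```text
time_s: 7.25
ee_pos: [0.5354, 0.0939, 0.2851]
ee_rot: [3.141, -0.003, -3.036]
force: [0.6, -0.1, 0.2]
grip_width: 0.448
grip_force: 0.0
time_s: 7.75
ee_pos: [0.5186, 0.0802, 0.2224]
ee_rot: [-3.141, -0.01, 3.005]
force: [-0.6, 0.6, 0.4]
grip_width: 0.448
grip_force: 0.0
time_s: 8.25
ee_pos: [0.5207, 0.0802, 0.1418]
ee_rot: [3.142, -0.0, 3.005]
force: [-0.4, -1.1, 0.4]
grip_width: 0.453
grip_force: 0.0
```

```bash
python3 -m handwheel '[[0.0008,0,0.0055,0,0,0,45],[0,0,0,0,0,0,8],[0,0,0,0,0,0,8],[0,0,0,0,0,0,8],[0,0,0,0,0,0,8]]' 25
python3 -m handwheel '[[0,0,0,0,0,0,8],[0,0,0,0,0,0,8]]' 25
python3 -c "
from h import *
o=bot.observe();print(o['qpos'],o['moment'],o['force'])"
```

```text
time_s: 8.75
ee_pos: [0.5217, 0.0796, 0.1485]
ee_rot: [-3.141, 0.002, 3.005]
force: [-2.8, -3.0, 6.7]
grip_width: 0.154
grip_force: 29.8
time_s: 8.95
ee_pos: [0.5217, 0.0796, 0.1485]
ee_rot: [-3.141, 0.002, 3.005]
force: [-2.3, -3.0, 7.0]
grip_width: 0.156
grip_force: 29.8
[-7.04637210e-02  4.94503114e-01  1.67575557e+00 -1.24453908e-03
  9.69698630e-01 -1.50385049e+00] [-0.55705368  0.30084894 -0.01005031] [-2.33182267 -2.9704117   6.95005403]
```

```bash
cat > o.py <<'E'
from rig import bot
import numpy as np
o=bot.observe();print("OBS t%.2f yaw %.2f deg Mz %.4f q6 %.3f F %s z %.4f w %.3f"%(o['time_s'],np.degrees(o['ee_rot'][2])%360,o['moment'][2],o['qpos'][5],np.round(o['force'],1),o['ee_pos'][2],o['grip_width']))
E
python3 -m handwheel '[[0,0,0.001,0,0,0,8],[0,0,0,0,0,0,8]]' 60 >/dev/null; python3 o.py
python3 -m handwheel '[[0,0,-0.0001,0,0,-0.14,8],[0,0,0,0,0,0,8]]' >/dev/null; python3 o.py
python3 -m handwheel '[[0,0,-0.0001,0,0,-0.14,8],[0,0,0,0,0,0,8]]' >/dev/null; python3 o.py
python3 -m handwheel '[[0,0,-0.0001,0,0,-0.14,8],[0,0,0,0,0,0,8]]' >/dev/null; python3 o.py
python3 -m handwheel '[[0,0,-0.0001,0,0,-0.14,8],[0,0,0,0,0,0,8]]' >/dev/null; python3 o.py
```

```text
OBS t9.15 yaw 172.16 deg Mz -0.0754 q6 -1.504 F [ 0.4 -4.3  2.2] z 0.1488 w 0.144
OBS t9.35 yaw 164.05 deg Mz -0.0467 q6 -1.362 F [ 0.8 -3.2  2.3] z 0.1487 w 0.147
OBS t9.55 yaw 156.21 deg Mz -0.0780 q6 -1.226 F [ 2.1 -1.2  2. ] z 0.1485 w 0.148
OBS t9.75 yaw 148.30 deg Mz -0.0380 q6 -1.087 F [4.6 0.9 2.4] z 0.1484 w 0.145
OBS t9.95 yaw 140.29 deg Mz -0.0076 q6 -0.948 F [6.3 2.2 0.9] z 0.1484 w 0.142
```

```bash
python3 -m handwheel '[[0.0005,0,-0.0001,0,0,-0.14,8],[0,0,0,0,0,0,8]]' >/dev/null; python3 o.py
python3 -m handwheel '[[0.0003,0,-0.0001,0,0,-0.14,8],[0,0,0,0,0,0,8]]' >/dev/null; python3 o.py
python3 -m handwheel '[[0,0,-0.0001,0,0,-0.14,8],[0,0,0,0,0,0,8]]' >/dev/null; python3 o.py
python3 -m handwheel '[[0,0,-0.0001,0,0,-0.14,8],[0,0,0,0,0,0,8]]' >/dev/null; python3 o.py
```

```text
OBS t10.15 yaw 132.27 deg Mz 0.0086 q6 -0.808 F [5.2 3.1 1.1] z 0.1483 w 0.147
OBS t10.35 yaw 124.25 deg Mz 0.0127 q6 -0.668 F [6.1 4.2 1.2] z 0.1482 w 0.148
OBS t10.55 yaw 116.22 deg Mz 0.0305 q6 -0.528 F [6.6 4.1 0.1] z 0.1481 w 0.147
OBS t10.75 yaw 108.20 deg Mz 0.0663 q6 -0.388 F [ 8.5  6.6 -1. ] z 0.1480 w 0.144
```

```bash
python3 -m handwheel '[[0.0005,0.0005,-0.0001,0,0,-0.14,8],[0,0,0,0,0,0,8]]' >/dev/null; python3 o.py
python3 -m handwheel '[[0.0003,0.0003,-0.0001,0,0,-0.14,8],[0,0,0,0,0,0,8]]' >/dev/null; python3 o.py
python3 -m handwheel '[[0,0,-0.0001,0,0,-0.14,8],[0,0,0,0,0,0,8]]' >/dev/null; python3 o.py
```

```text
OBS t10.95 yaw 100.19 deg Mz 0.0306 q6 -0.247 F [ 8.   3.6 -0.1] z 0.1479 w 0.147
OBS t11.15 yaw 92.17 deg Mz -0.0280 q6 -0.106 F [ 7.7  2.6 -0.8] z 0.1478 w 0.141
OBS t11.35 yaw 84.14 deg Mz -0.0140 q6 0.034 F [ 9.9  1.4 -2.1] z 0.1477 w 0.141
```

```bash
python3 -m handwheel '[[0.0005,0,-0.0001,0,0,-0.14,8],[0,0,0,0,0,0,8]]' >/dev/null; python3 o.py
python3 -m handwheel '[[0.0005,0,-0.0001,0,0,-0.14,8],[0,0,0,0,0,0,8]]' >/dev/null; python3 o.py
python3 -m handwheel '[[0,0,-0.0001,0,0,-0.14,8],[0,0,0,0,0,0,8]]' >/dev/null; python3 o.py
python3 -m handwheel '[[0,0,-0.0001,0,0,-0.14,8],[0,0,0,0,0,0,8]]' >/dev/null; python3 o.py
```

```text
OBS t11.55 yaw 76.13 deg Mz 0.0224 q6 0.174 F [ 8.3  3.  -1.1] z 0.1477 w 0.148
OBS t11.75 yaw 68.11 deg Mz 0.0720 q6 0.314 F [ 9.   0.8 -0.9] z 0.1475 w 0.145
OBS t11.95 yaw 60.08 deg Mz 0.0110 q6 0.454 F [ 9.1  0.  -2.1] z 0.1474 w 0.143
OBS t12.15 yaw 52.06 deg Mz 0.0241 q6 0.594 F [11.5 -1.2 -2.2] z 0.1474 w 0.145
```

```bash
python3 -m handwheel '[[0.0005,0,-0.0001,0,0,-0.14,8],[0,0,0,0,0,0,8]]' |grep pos; python3 o.py
python3 -m handwheel '[[0.0005,0,-0.0001,0,0,-0.14,8],[0,0,0,0,0,0,8]]' |grep pos; python3 o.py
python3 -m handwheel '[[0,0,-0.0001,0,0,-0.14,8],[0,0,0,0,0,0,8]]' |grep pos; python3 o.py
python3 -m handwheel '[[0,0,-0.0001,0,0,-0.14,8],[0,0,0,0,0,0,8]]' |grep pos; python3 o.py
```

```text
ee_pos: [0.5258, 0.0806, 0.1472]
OBS t12.35 yaw 44.05 deg Mz -0.0006 q6 0.734 F [ 9.8 -1.8 -2.5] z 0.1472 w 0.145
ee_pos: [0.5262, 0.0804, 0.1471]
OBS t12.55 yaw 36.03 deg Mz -0.0330 q6 0.874 F [ 9.8 -3.6 -1.2] z 0.1471 w 0.144
ee_pos: [0.5263, 0.0802, 0.1471]
OBS t12.75 yaw 28.01 deg Mz -0.0700 q6 1.014 F [ 9.4 -5.4 -1.5] z 0.1471 w 0.146
ee_pos: [0.5264, 0.0799, 0.147]
OBS t12.95 yaw 19.99 deg Mz -0.1055 q6 1.154 F [10.  -7.2 -2. ] z 0.1470 w 0.144
```

No touch yet at 152°, but the lateral force shows the grip is off-centre. I'll release, re-centre, and wind the wrist back half a turn so there is room for the rest.

```bash
python3 -m handwheel '[[0,0,0,0,0,0,45],[0,0,0,0,0,0,45],[0,0,0,0,0,0,45]]' |grep -E 'pos|force'; python3 o.py
python3 -m handwheel '[[0,0,0.03,0,0,0,45],[0,0,0.03,0,0,0.149,45],[0,0,0.04,0,0,0.149,45],[0,0,0.04,0,0,0.149,45],[0,0,0.04,0,0,0.149,45]]' |grep pos
python3 -m handwheel '[[0,0,0,0,0,0.149,45],[0,0,0,0,0,0.149,45],[0,0,0,0,0,0.149,45],[0,0,0,0,0,0.149,45],[0,0,0,0,0,0.149,45]]' |grep pos
python3 -m handwheel '[[-0.04,0,0,0,0,0.149,45],[-0.04,0,0,0,0,0.149,45],[-0.04,0,0,0,0,0.149,45],[-0.03,0,0,0,0,0.149,45],[0,0,0,0,0,0.149,45]]' |grep pos
python3 -c "
from h import *
a=optics.get_image('scene');b=optics.get_image('top')
cv2.imwrite('pics/s3f.png',a);cv2.imwrite('pics/t3f.png',b)
R=rect('top',b,.5215,.08,.058,px=500)
cv2.imwrite('pics/t3.png',np.hstack([R,cv2.copyMakeBorder(cv2.resize(a[155:255,240:345],(300,286)),0,214,0,0,0)]))";python3 o.py
```

```text
ee_pos: [0.5243, 0.0812, 0.1461]
force: [-0.1, -0.5, 0.5]
grip_force: 0.0
OBS t13.25 yaw 19.94 deg Mz -0.0220 q6 1.155 F [-0.1 -0.5  0.5] z 0.1461 w 0.449
ee_pos: [0.5243, 0.0812, 0.3279]
ee_pos: [0.5245, 0.0811, 0.3262]
ee_pos: [0.372, 0.0814, 0.3266]
OBS t14.85 yaw 139.47 deg Mz -0.0205 q6 -0.959 F [ 0.9  0.6 -0.2] z 0.3267 w 0.446
```

View pics/t3.png

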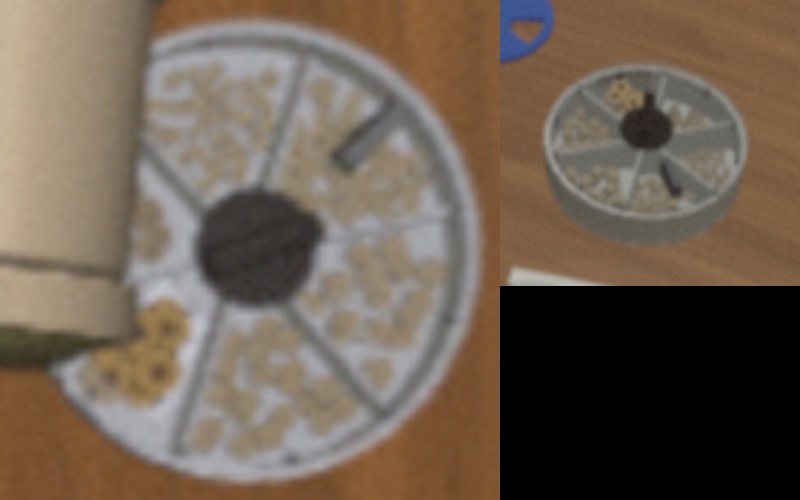

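The rib in the top view is at rect (367,135). That suggests the cover is 3–5° past square, so I'll clear the view and measure that accurately before locking.

```bash
python3 -m handwheel '[[0,-0.04,0,0,0,0.132,45],[0,-0.04,0,0,0,0.132,45],[0,-0.04,0,0,0,0.132,45],[0,-0.04,0,0,0,0.132,45],[0,-0.04,0,0,0,0.132,45]]' |grep pos
python3 -m handwheel '[[0,0,0,0,0,0.132,45],[0,0,0,0,0,0.132,45],[0,0,0,0,0,0.132,45],[0,0,0,0,0,0,45]]' |grep pos
python3 -c "
from h import *
b=np.mean([optics.get_image('top').astype(float) for _ in range(6)],0).astype(np.uint8)
cv2.imwrite('pics/t4f.png',b)
R=rect('top',b,.5225,.0795,.058,px=600)
cv2.imwrite('pics/t4.png',R)
h=cv2.cvtColor(R,cv2.COLOR_BGR2HSV).astype(int)
# polar unwrap about centre of the rim circle and print brightness along arcs in the wheel side
yy,xx=np.mgrid[:600,:600]
for r in (44,50,56,62,70,78,84,88):
    a=np.radians(np.arange(186,262,2)); px=300+r/.3833*np.cos(a); py=300-r/.3833*np.sin(a)
    print(r,[int(R[int(round(y)),int(round(x))].max()) for x,y in zip(px,py)])
";python3 o.py
```

```text
ee_pos: [0.3755, -0.1077, 0.3264]
ee_pos: [0.3758, -0.1063, 0.3262]
44 [146, 154, 162, 162, 160, 168, 178, 191, 196, 194, 187, 176, 169, 157, 153, 150, 150, 150, 145, 147, 158, 169, 175, 182, 192, 193, 184, 158, 134, 120, 123, 134, 145, 148, 147, 146, 143, 139]
50 [151, 159, 168, 162, 157, 161, 169, 182, 190, 183, 173, 158, 148, 145, 147, 142, 138, 128, 123, 122, 130, 144, 150, 156, 166, 178, 185, 171, 145, 125, 122, 134, 142, 143, 144, 143, 143, 142]
56 [170, 172, 170, 162, 157, 164, 179, 187, 192, 188, 165, 149, 148, 148, 148, 144, 140, 134, 129, 126, 136, 145, 149, 155, 170, 187, 198, 187, 163, 135, 125, 133, 145, 148, 145, 142, 143, 144]
62 [170, 172, 168, 158, 159, 173, 177, 186, 193, 183, 164, 154, 147, 132, 118, 112, 123, 136, 143, 132, 128, 141, 146, 140, 148, 161, 168, 174, 169, 147, 123, 123, 138, 139, 137, 136, 135, 140]
70 [174, 174, 170, 161, 153, 165, 173, 169, 171, 158, 148, 147, 149, 152, 151, 148, 149, 150, 143, 143, 145, 137, 114, 100, 114, 135, 151, 165, 167, 152, 125, 124, 143, 148, 147, 145, 141, 133]
78 [156, 170, 169, 157, 162, 173, 170, 157, 144, 143, 145, 128, 105, 105, 130, 141, 133, 134, 144, 145, 143, 146, 149, 150, 151, 148, 155, 174, 183, 166, 136, 123, 142, 160, 159, 157, 150, 144]
84 [155, 174, 173, 162, 155, 170, 174, 166, 146, 135, 143, 149, 145, 146, 151, 152, 148, 134, 126, 138, 144, 131, 130, 139, 150, 152, 161, 192, 184, 164, 139, 122, 138, 151, 148, 144, 143, 148]
88 [171, 177, 173, 162, 164, 175, 174, 180, 179, 162, 154, 155, 158, 150, 142, 143, 139, 116, 107, 123, 142, 143, 148, 156, 159, 171, 185, 188, 177, 167, 141, 121, 138, 151, 147, 143, 141, 145]
OBS t16.05 yaw 197.21 deg Mz -0.0386 q6 -2.449 F [ 0.4 -1.2  1. ] z 0.3265 w 0.448
```

View pics/t4.png

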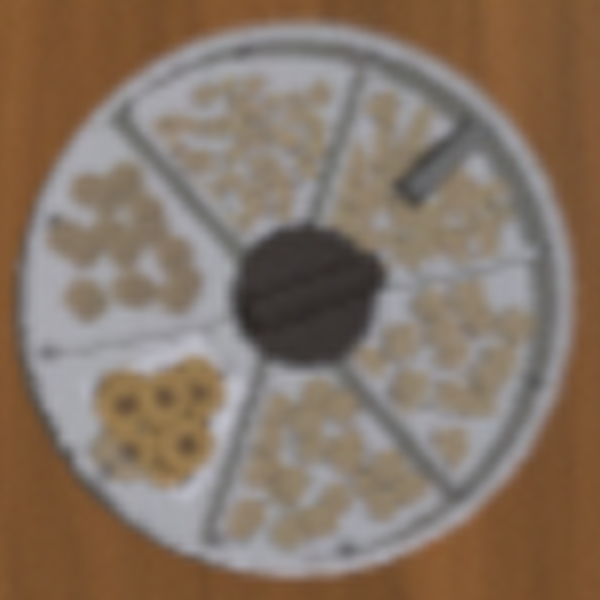

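The averaged rectified view shows dividers at about 193° and 247° and cut-out edges at about 198° and 241°. No divider shows, and it is centred within about 1°, so the cover stays as it is. Back to the knob.

```bash
python3 -m handwheel '[[0.0248,0.0309,0,0,0,0.008,45],[0.0248,0.0309,0,0,0,0.008,45],[0.0248,0.0309,0,0,0,0.008,45],[0.0248,0.0309,0,0,0,0.008,45],[0.0248,0.0309,0,0,0,0.008,45]]' |grep pos
python3 -m handwheel '[[0.0248,0.0309,0,0,0,0.008,45],[0,0,-0.03,0,0,0,45],[0,0,-0.03,0,0,0,45],[0,0,-0.03,0,0,0,45],[0,0,0,0,0,0,45]]' |grep pos
python3 -m handwheel '[[0,0,0,0,0,0,45]]'|grep pos; python3 o.py
```

```text
ee_pos: [0.5004, 0.05, 0.3265]
ee_pos: [0.523, 0.0795, 0.2331]
ee_pos: [0.5246, 0.0793, 0.2373]
OBS t17.15 yaw 200.03 deg Mz -0.0027 q6 -1.991 F [-0.3 -0.5  1. ] z 0.2373 w 0.450
```

```bash
python3 -m handwheel '[[0,0,-0.03,0,0,0,45],[0,0,-0.03,0,0,0,45],[0,0,-0.02,0,0,0,45],[0,0,-0.01,0,0,0,45],[0,0,0,0,0,0,45]]' |grep pos
python3 o.py
python3 -m handwheel '[[0,0,0,0,0,0,8],[0,0,0,0,0,0,8],[0,0,0,0,0,0,8],[0,0,0,0,0,0,8],[0,0,0,0,0,0,8]]' 60|grep pos; python3 o.py
python3 -m handwheel '[[0,0,0,0,0,0,8],[0,0,0,0,0,0,8]]'|grep pos; python3 o.py
```

```text
ee_pos: [0.5247, 0.0792, 0.147]
OBS t17.65 yaw 200.05 deg Mz -0.0353 q6 -1.992 F [-0.5  0.6  0.9] z 0.1470 w 0.452
ee_pos: [0.5251, 0.0791, 0.1482]
OBS t18.15 yaw 200.07 deg Mz -0.0136 q6 -1.992 F [-0.8 -1.3  6.5] z 0.1482 w 0.143
ee_pos: [0.5251, 0.0791, 0.1482]
OBS t18.35 yaw 200.07 deg Mz -0.0502 q6 -1.992 F [-1.4 -0.3  5.4] z 0.1482 w 0.145
```

```bash
python3 -m handwheel '[[0,0,0,0,0,-0.1,8],[0,0,0,0,0,0,8]]' >/dev/null; python3 o.py
python3 -m handwheel '[[0,0,0,0,0,-0.1,8],[0,0,0,0,0,0,8]]' >/dev/null; python3 o.py
python3 -m handwheel '[[0,0,0,0,0,-0.1,8],[0,0,0,0,0,0,8]]' >/dev/null; python3 o.py
python3 -m handwheel '[[0,0,0,0,0,-0.1,8],[0,0,0,0,0,0,8]]' >/dev/null; python3 o.py
python3 -m handwheel '[[0,0,0,0,0,-0.1,8],[0,0,0,0,0,0,8]]' >/dev/null; python3 o.py
python3 -m handwheel '[[0,0,0,0,0,-0.1,8],[0,0,0,0,0,0,8]]' >/dev/null; python3 o.py
```

```text
OBS t18.55 yaw 194.17 deg Mz -0.2419 q6 -1.889 F [ 0.3 -1.3  6.4] z 0.1482 w 0.150
OBS t18.75 yaw 188.44 deg Mz -0.2351 q6 -1.789 F [-0.1 -2.   5.9] z 0.1482 w 0.141
OBS t18.95 yaw 182.71 deg Mz -0.2470 q6 -1.689 F [-0.8 -2.3  5.8] z 0.1482 w 0.148
OBS t19.15 yaw 176.98 deg Mz -0.2800 q6 -1.589 F [-0.8 -2.8  5.5] z 0.1481 w 0.149
OBS t19.35 yaw 171.26 deg Mz -0.2319 q6 -1.489 F [-0.9 -3.9  6.1] z 0.1481 w 0.146
OBS t19.55 yaw 165.52 deg Mz -0.2963 q6 -1.389 F [-0.3 -4.3  5.3] z 0.1481 w 0.144
```

```bash
python3 -c "
from h import *
a=optics.get_image('scene');b=cv2.imread('pics/s3f.png');cv2.imwrite('pics/s5f.png',a)
f=lambda i:cv2.resize(i[155:255,235:345],(396,360),interpolation=cv2.INTER_CUBIC)
cv2.imwrite('pics/s5.png',np.hstack([f(b),f(a)]))";python3 o.py
```

```text
OBS t19.60 yaw 165.63 deg Mz -0.2815 q6 -1.391 F [-0.  -3.2  5. ] z 0.1481 w 0.144
```

View pics/s5.png

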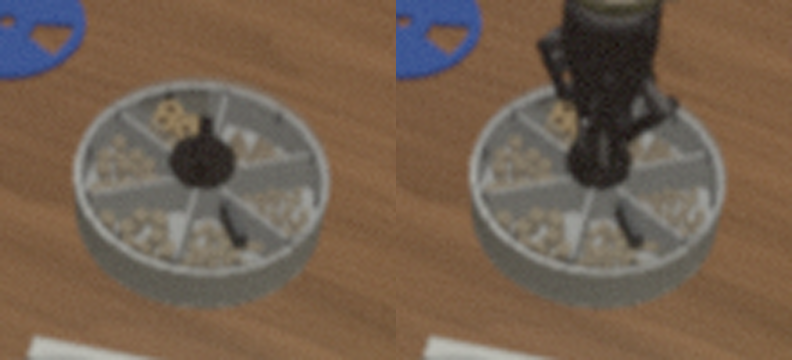

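The rib hasn't moved, left crop (232,225) and right crop (634−396,226), so the knob is turning and the cover stays put. A total of 187° exceeds the largest possible touch angle (162°), so the negative Mz must be the reaction torque. I'll continue a bit, sampling more.

```bash
python3 -m handwheel '[[0,0,-0.0001,0,0,-0.1,8],[0,0,0,0,0,0,8]]' >/dev/null; python3 o.py;python3 -m handwheel '[[0,0,0,0,0,0,8]]' >/dev/null; python3 o.py
python3 -m handwheel '[[0,0,-0.0001,0,0,-0.1,8],[0,0,0,0,0,0,8]]' >/dev/null; python3 o.py;python3 -m handwheel '[[0,0,0,0,0,0,8]]' >/dev/null; python3 o.py
python3 -m handwheel '[[0,0,-0.0001,0,0,-0.1,8],[0,0,0,0,0,0,8]]' >/dev/null; python3 o.py;python3 -m handwheel '[[0,0,0,0,0,0,8]]' >/dev/null; python3 o.py
python3 -m handwheel '[[0,0,-0.0001,0,0,-0.1,8],[0,0,0,0,0,0,8]]' >/dev/null; python3 o.py;python3 -m handwheel '[[0,0,0,0,0,0,8]]' >/dev/null; python3 o.py
```

```text
OBS t19.80 yaw 159.80 deg Mz -0.3565 q6 -1.289 F [-0.9 -4.1  6.6] z 0.1480 w 0.144
OBS t19.90 yaw 159.92 deg Mz -0.3579 q6 -1.291 F [-0.9 -4.   6.3] z 0.1481 w 0.149
OBS t20.10 yaw 154.07 deg Mz -0.3735 q6 -1.189 F [-1.1 -5.8  6.9] z 0.1480 w 0.148
OBS t20.20 yaw 154.19 deg Mz -0.3681 q6 -1.191 F [-2.5 -4.4  6.8] z 0.1480 w 0.146
OBS t20.40 yaw 148.34 deg Mz -0.3545 q6 -1.089 F [-2.3 -5.9  7.7] z 0.1480 w 0.145
OBS t20.50 yaw 148.46 deg Mz -0.3467 q6 -1.091 F [-1.4 -4.6  8.2] z 0.1480 w 0.148
OBS t20.70 yaw 142.61 deg Mz -0.4586 q6 -0.989 F [-3.2 -6.2  8.3] z 0.1480 w 0.147
OBS t20.80 yaw 142.73 deg Mz -0.3385 q6 -0.991 F [-2.3 -5.   8.8] z 0.1479 w 0.144
```

```bash
python3 -m handwheel '[[0,0,0,0,0,-0.1,8],[0,0,0,0,0,0,8]]' >/dev/null; python3 o.py;python3 -m handwheel '[[0,0,0,0,0,0,8]]' >/dev/null; python3 o.py
for i in 1; do python3 -m handwheel '[[0,0,0,0,0,-0.07,8],[0,0,0,0,0,0,8]]' >/dev/null; python3 o.py; done
python3 -m handwheel '[[0,0,0,0,0,0,8]]' >/dev/null; python3 o.py
python3 -m handwheel '[[0,0,0,0,0,0,8]]' >/dev/null; python3 o.py
python3 -m handwheel '[[0,0,0,0,0,0,8]]' >/dev/null; python3 o.py
python3 -m handwheel '[[0,0,0,0,0,0,8]]' >/dev/null; python3 o.py
python3 - <<'E'
import numpy as np
from scipy.optimize import least_squares
p1=np.array([[108,.0663],[100,.0306],[92,-.028],[84,-.014],[76,.0224],[68,.072],[60,.011],[52,.0241],[44,-.0006],[36,-.033],[28,-.07],[20,-.1055]])
p2=np.array([[194,-.2419],[188.4,-.2351],[182.7,-.247],[177,-.28],[171.3,-.2319],[165.5,-.289],[159.9,-.357],[154.1,-.371],[148.4,-.351],[142.7,-.399]])
t1=172.2-p1[:,0]; t2=352.2-p2[:,0]
def f(x):
    T=lambda t:x[1]*np.maximum(0,np.radians(t-x[0]))+.015
    return np.r_[(p1[:,1]+T(t1)-x[2])/.035,(p2[:,1]+T(t2)-x[3])/.035,(x[2]+.02)/.03,(x[3]+.02)/.02]
for k in(.28,.32,.36,.42):
    s=min((least_squares(lambda y:f([y[0],k,y[1],y[2]]),[t0,-.02,-.02]) for t0 in(80,100,120,140)),key=lambda s:s.cost); print(k,s.x,s.cost)
E
```

```text
OBS t21.00 yaw 136.89 deg Mz -0.4179 q6 -0.889 F [-2.7 -6.8  9.2] z 0.1479 w 0.144
OBS t21.10 yaw 136.99 deg Mz -0.4044 q6 -0.891 F [-2.8 -6.5  9.1] z 0.1479 w 0.148
OBS t21.30 yaw 132.95 deg Mz -0.3610 q6 -0.820 F [-2.3 -6.3  9.2] z 0.1479 w 0.146
OBS t21.40 yaw 133.00 deg Mz -0.4040 q6 -0.821 F [-3.3 -6.2  8.4] z 0.1479 w 0.143
OBS t21.50 yaw 133.00 deg Mz -0.3887 q6 -0.821 F [-2.9 -5.9  9.2] z 0.1479 w 0.152
OBS t21.60 yaw 133.00 deg Mz -0.3307 q6 -0.821 F [-2.2 -5.6  9.3] z 0.1479 w 0.147
OBS t21.70 yaw 133.00 deg Mz -0.3899 q6 -0.821 F [-3.2 -6.4  9.1] z 0.1479 w 0.149
0.28 [ 1.27880427e+02  2.76097500e-02 -1.38873991e-02] 10.504539580993809
0.32 [ 1.32864906e+02  2.38003482e-02 -5.31274310e-03] 14.132807338312384
0.36 [ 1.37882859e+02  1.92893233e-02 -2.22705900e-03] 19.42351447199984
0.42 [1.42304348e+02 1.60549937e-02 9.77149728e-03] 29.697433681710088
```

The torque slope (~0.15/rad) is lower than specified, so the bar may have slipped in the grip. I'll release and check the true bar angle and the cover.

```bash
python3 -m handwheel '[[0,0,0,0,0,0,45],[0,0,0,0,0,0,45],[0,0,0,0,0,0,45]]' |grep -E 'pos'; python3 o.py
python3 -m handwheel '[[0,0,0.03,0,0,0,45],[0,0,0.04,0,0,0,45],[0,0,0.04,0,0,0,45],[-0.03,-0.02,0.04,0,0,0,45],[-0.03,-0.04,0.04,0,0,0,45]]' |grep pos
python3 -m handwheel '[[-0.03,-0.04,0,0,0,0,45],[-0.03,-0.04,0,0,0,0,45],[-0.03,-0.04,0,0,0,0,45],[0,0,0,0,0,0,45],[0,0,0,0,0,0,45]]' |grep pos
python3 -c "
from h import *
g=lambda n:np.mean([optics.get_image(n).astype(float) for _ in range(6)],0).astype(np.uint8)
b=g('top');a=g('scene')
cv2.imwrite('pics/t6f.png',b);cv2.imwrite('pics/s6f.png',a)
f=lambda i:cv2.resize(rect('top',i,.5245,.0792,.058,px=600),(400,400))
k=lambda i,n:np.clip(2.5*cv2.resize(rect(n,i,.5245,.0792,.09,half=.04,px=200),(200,200)).astype(float)-60,0,255)
t4=cv2.imread('pics/t4f.png');s3=cv2.imread('pics/s3f.png')
top=np.hstack([f(t4),f(b)]); bot_=np.hstack([k(t4,'top'),k(b,'top'),k(s3,'scene'),k(a,'scene')])
cv2.imwrite('pics/t6.png',np.vstack([top,bot_]))";python3 o.py
```

```text
ee_pos: [0.5244, 0.0794, 0.1463]
OBS t22.00 yaw 133.04 deg Mz 0.0197 q6 -0.822 F [ 0.5 -0.2  0.3] z 0.1463 w 0.452
ee_pos: [0.4721, 0.03, 0.3263]
ee_pos: [0.3828, -0.0911, 0.3248]
OBS t23.60 yaw 133.06 deg Mz -0.0121 q6 -1.283 F [ 0.6 -0.5 -0.1] z 0.3245 w 0.452[ WARN:0@13.538] global loadsave.cpp:1063 imwrite_ Unsupported depth image for selected encoder is fallbacked to CV_8U.
```

View pics/t6.png

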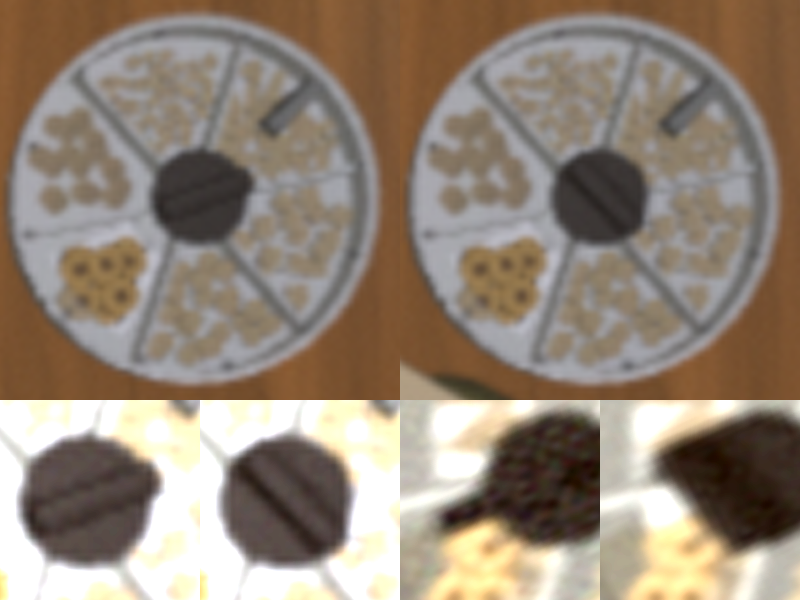

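The bar is at about −46°, as expected for 219° turned, so there was no slip. The cover hasn't moved either. The torque sampled at rest is unreliable because of rebound. I'll re-grip, half-turned for range, back the knob off until loose, and tighten again while sampling during continuous motion, to get the touch angle cleanly.

```bash
python3 -m handwheel '[[0.0237,0.0284,0,0,0,-0.1428,45],[0.0237,0.0284,0,0,0,-0.1428,45],[0.0237,0.0284,0,0,0,-0.1428,45],[0.0237,0.0284,0,0,0,-0.1428,45],[0.0237,0.0284,0,0,0,-0.1428,45]]' |grep pos
python3 -m handwheel '[[0.0237,0.0284,0,0,0,-0.1428,45],[0,0,0,0,0,-0.1428,45],[0,0,0,0,0,-0.1428,45],[0,0,0,0,0,-0.1428,45],[0,0,0,0,0,-0.1428,45]]' |grep pos
python3 -m handwheel '[[0,0,0,0,0,-0.1428,45],[0,0,0,0,0,-0.1428,45],[0,0,0,0,0,-0.1428,45],[0,0,0,0,0,-0.1428,45],[0,0,0,0,0,-0.1428,45]]' |grep pos
python3 -m handwheel '[[0,0,0,0,0,-0.1428,45],[0,0,0,0,0,-0.1428,45],[0,0,0,0,0,-0.1428,45],[0,0,0,0,0,-0.1428,45],[0,0,0,0,0,-0.1428,45]]' |grep pos
python3 -m handwheel '[[0,0,0,0,0,-0.1428,45],[0,0,0,0,0,-0.1428,45],[0,0,0,0,0,0,45],[0,0,0,0,0,0,45]]' |grep pos; python3 o.py
```

```text
ee_pos: [0.4993, 0.0488, 0.3245]
ee_pos: [0.5222, 0.0759, 0.3244]
ee_pos: [0.5222, 0.0758, 0.3244]
ee_pos: [0.5222, 0.0758, 0.3244]
ee_pos: [0.5222, 0.0758, 0.3245]
OBS t26.00 yaw 314.36 deg Mz 0.0373 q6 2.289 F [-1.1 -0.4  1.3] z 0.3245 w 0.451
```

```bash
python3 -m handwheel '[[0.0026,0.0034,-0.03,0,0,-0.024,45],[0,0,-0.04,0,0,0,45],[0,0,-0.04,0,0,0,45],[0,0,-0.03,0,0,0,45],[0,0,-0.02,0,0,0,45]]' |grep pos
python3 -m handwheel '[[0,0,-0.017,0,0,0,45],[0,0,0,0,0,0,45]]' |grep pos; python3 o.py
python3 -m handwheel '[[0,0,0,0,0,0,8],[0,0,0,0,0,0,8],[0,0,0,0,0,0,8],[0,0,0,0,0,0,8],[0,0,0,0,0,0,8]]' 60|grep pos; python3 o.py
python3 -m handwheel '[[0,0,0.001,0,0,0,8],[0,0,0,0,0,0,8]]'|grep pos; python3 o.py
```

```text
ee_pos: [0.5241, 0.0792, 0.1623]
ee_pos: [0.5239, 0.0792, 0.1456]
OBS t26.70 yaw 312.92 deg Mz 0.0025 q6 2.321 F [-0.3 -0.8  0.9] z 0.1456 w 0.453
ee_pos: [0.5248, 0.0789, 0.1488]
OBS t27.20 yaw 312.83 deg Mz 0.1441 q6 2.323 F [-3.2 -3.2  4.5] z 0.1488 w 0.148
ee_pos: [0.5248, 0.0789, 0.1489]
OBS t27.40 yaw 312.79 deg Mz 0.1693 q6 2.324 F [-1.9 -4.7 -1.7] z 0.1489 w 0.140
```

```bash
python3 -m handwheel '[[0,0,0,0,0,0.08,8]]' >/dev/null; python3 o.py
python3 -m handwheel '[[0,0,0,0,0,0.08,8]]' >/dev/null; python3 o.py
python3 -m handwheel '[[0,0,0.0001,0,0,0.08,8]]' >/dev/null; python3 o.py
python3 -m handwheel '[[0,0,0,0,0,0.08,8]]' >/dev/null; python3 o.py
python3 -m handwheel '[[0,0,0.0001,0,0,0.08,8]]' >/dev/null; python3 o.py
python3 -m handwheel '[[0,0,0,0,0,0.08,8]]' >/dev/null; python3 o.py
python3 -m handwheel '[[0,0,0.0001,0,0,0.08,8]]' >/dev/null; python3 o.py
python3 -m handwheel '[[0,0,0,0,0,0.08,8]]' >/dev/null; python3 o.py
python3 -m handwheel '[[0,0,0.0001,0,0,0.08,8]]' >/dev/null; python3 o.py
python3 -m handwheel '[[0,0,0,0,0,0.08,8]]' >/dev/null; python3 o.py
python3 -m handwheel '[[0,0,0.0001,0,0,0.08,8]]' >/dev/null; python3 o.py
python3 -m handwheel '[[0,0,0,0,0,0.08,8]]' >/dev/null; python3 o.py
python3 -m handwheel '[[0,0,0.0001,0,0,0.08,8]]' >/dev/null; python3 o.py
python3 -m handwheel '[[0,0,0,0,0,0.08,8]]' >/dev/null; python3 o.py
python3 -m handwheel '[[0,0,0.0001,0,0,0.08,8]]' >/dev/null; python3 o.py
python3 -m handwheel '[[0,0,0,0,0,0.08,8]]' >/dev/null; python3 o.py
python3 -m handwheel '[[0,0,0.0001,0,0,0.08,8]]' >/dev/null; python3 o.py
python3 -m handwheel '[[0,0,0,0,0,0.08,8]]' >/dev/null; python3 o.py
python3 -m handwheel '[[0,0,0.0001,0,0,0.08,8]]' >/dev/null; python3 o.py
python3 -m handwheel '[[0,0,0,0,0,0.08,8]]' >/dev/null; python3 o.py
python3 -m handwheel '[[0,0,0.0001,0,0,0.08,8]]' >/dev/null; python3 o.py
python3 -m handwheel '[[0,0,0,0,0,0.08,8]]' >/dev/null; python3 o.py
python3 -m handwheel '[[0,0,0.0001,0,0,0.08,8]]' >/dev/null; python3 o.py
python3 -m handwheel '[[0,0,0,0,0,0.08,8]]' >/dev/null; python3 o.py
```

```text
OBS t27.50 yaw 317.37 deg Mz -0.4532 q6 2.244 F [-1.1 -5.6 -0.3] z 0.1488 w 0.143
OBS t27.60 yaw 322.06 deg Mz -0.3342 q6 2.161 F [-1.  -5.3 -0.1] z 0.1489 w 0.149
OBS t27.70 yaw 326.66 deg Mz -0.3022 q6 2.081 F [-0.9 -5.2 -1.7] z 0.1489 w 0.144
OBS t27.80 yaw 331.24 deg Mz -0.2988 q6 2.001 F [-1.9 -5.6 -1.4] z 0.1489 w 0.145
OBS t27.90 yaw 335.83 deg Mz -0.2803 q6 1.921 F [-2.3 -4.9 -3.1] z 0.1490 w 0.147
OBS t28.00 yaw 340.42 deg Mz -0.3349 q6 1.841 F [-1.3 -4.  -2.2] z 0.1490 w 0.148
OBS t28.10 yaw 345.01 deg Mz -0.2571 q6 1.761 F [-0.1 -3.7 -2.6] z 0.1490 w 0.145
OBS t28.20 yaw 349.59 deg Mz -0.2080 q6 1.681 F [-2.4 -4.8 -1.8] z 0.1490 w 0.143
OBS t28.30 yaw 354.18 deg Mz -0.1385 q6 1.601 F [-1.  -4.9 -3.4] z 0.1491 w 0.145
OBS t28.40 yaw 358.77 deg Mz -0.1267 q6 1.521 F [-0.8 -4.2 -2.6] z 0.1491 w 0.145
OBS t28.50 yaw 3.35 deg Mz -0.1605 q6 1.441 F [-1.8 -3.2 -2.9] z 0.1491 w 0.142
OBS t28.60 yaw 7.94 deg Mz -0.1544 q6 1.361 F [-2.1 -3.6 -3. ] z 0.1491 w 0.144
OBS t28.70 yaw 12.53 deg Mz -0.1092 q6 1.281 F [-1.  -3.3 -4.1] z 0.1492 w 0.139
OBS t28.80 yaw 17.11 deg Mz -0.1005 q6 1.201 F [-0.9 -4.2 -3.7] z 0.1492 w 0.144
OBS t28.90 yaw 21.70 deg Mz -0.0404 q6 1.121 F [-1.2 -4.1 -2.6] z 0.1492 w 0.148
OBS t29.00 yaw 26.28 deg Mz -0.0684 q6 1.041 F [-0.7 -3.  -3.1] z 0.1492 w 0.146
OBS t29.10 yaw 30.87 deg Mz -0.0212 q6 0.961 F [-1.  -3.3 -4.9] z 0.1493 w 0.147
OBS t29.20 yaw 35.46 deg Mz -0.0007 q6 0.881 F [-0.9 -3.5 -2.8] z 0.1493 w 0.146
OBS t29.30 yaw 40.04 deg Mz 0.0324 q6 0.801 F [-1.  -2.9 -3.3] z 0.1494 w 0.144
OBS t29.40 yaw 44.63 deg Mz -0.0130 q6 0.721 F [-1.  -2.7 -2.8] z 0.1495 w 0.144
OBS t29.50 yaw 49.21 deg Mz -0.0030 q6 0.641 F [-0.3 -4.  -3.2] z 0.1495 w 0.146
OBS t29.60 yaw 53.80 deg Mz -0.0158 q6 0.561 F [-1.4 -3.2 -3.4] z 0.1495 w 0.148
OBS t29.70 yaw 58.38 deg Mz -0.0046 q6 0.481 F [-1.4 -2.7 -3.1] z 0.1496 w 0.149
OBS t29.80 yaw 62.96 deg Mz -0.0008 q6 0.401 F [-3.1 -2.3 -2.9] z 0.1496 w 0.149
```

The torque falls linearly to zero near yaw 35°. I'll fit that, then tighten again.

```bash
cat > fit.py <<'E'
import numpy as np
from scipy.optimize import least_squares
d=np.array([[322.06,-.3342],[326.66,-.3022],[331.24,-.2988],[335.83,-.2803],[340.42,-.3349],[345.01,-.2571],[349.59,-.208],[354.18,-.1385],[358.77,-.1267],[363.35,-.1605],[367.94,-.1544],[372.53,-.1092],[377.11,-.1005],[381.7,-.0404],[386.28,-.0684],[390.87,-.0212],[395.46,-.0007],[400.04,.0324],[404.63,-.013],[409.21,-.003],[413.8,-.0158],[418.38,-.0046],[422.96,-.0008]])
def f(x,k): return d[:,1]+k*np.maximum(0,np.radians(x[0]-d[:,0]))-x[1]
for k in(.26,.28,.3,.34):
    s=least_squares(f,[395,0],args=(k,)); print(k,s.x,s.cost)
s=least_squares(lambda x:f(x[:2],x[2]),[395,0,.3]);print(s.x)
E
python3 fit.py
python3 -m handwheel '[[0,0,0,0,0,0,8],[0,0,0,0,0,0,8]]' >/dev/null; python3 o.py
python3 -m handwheel '[[0,0,0,0,0,-0.08,8]]' >/dev/null; python3 o.py
python3 -m handwheel '[[0,0,0,0,0,-0.08,8]]' >/dev/null; python3 o.py
python3 -m handwheel '[[0,0,0,0,0,-0.08,8]]' >/dev/null; python3 o.py
python3 -m handwheel '[[0,0,0,0,0,-0.08,8]]' >/dev/null; python3 o.py
python3 -m handwheel '[[0,0,-0.0001,0,0,-0.08,8]]' >/dev/null; python3 o.py
python3 -m handwheel '[[0,0,0,0,0,-0.08,8]]' >/dev/null; python3 o.py
python3 -m handwheel '[[0,0,-0.0001,0,0,-0.08,8]]' >/dev/null; python3 o.py
python3 -m handwheel '[[0,0,0,0,0,-0.08,8]]' >/dev/null; python3 o.py
python3 -m handwheel '[[0,0,-0.0001,0,0,-0.08,8]]' >/dev/null; python3 o.py
python3 -m handwheel '[[0,0,0,0,0,-0.08,8]]' >/dev/null; python3 o.py
python3 -m handwheel '[[0,0,-0.0001,0,0,-0.08,8]]' >/dev/null; python3 o.py
python3 -m handwheel '[[0,0,0,0,0,-0.08,8]]' >/dev/null; python3 o.py
python3 -m handwheel '[[0,0,-0.0001,0,0,-0.08,8]]' >/dev/null; python3 o.py
python3 -m handwheel '[[0,0,0,0,0,-0.08,8]]' >/dev/null; python3 o.py
python3 -m handwheel '[[0,0,-0.0001,0,0,-0.08,8]]' >/dev/null; python3 o.py
python3 -m handwheel '[[0,0,0,0,0,-0.08,8]]' >/dev/null; python3 o.py
python3 -m handwheel '[[0,0,-0.0001,0,0,-0.08,8]]' >/dev/null; python3 o.py
python3 -m handwheel '[[0,0,0,0,0,-0.08,8]]' >/dev/null; python3 o.py
python3 -m handwheel '[[0,0,-0.0001,0,0,-0.08,8]]' >/dev/null; python3 o.py
python3 -m handwheel '[[0,0,0,0,0,-0.08,8]]' >/dev/null; python3 o.py
python3 -m handwheel '[[0,0,-0.0001,0,0,-0.08,8]]' >/dev/null; python3 o.py
```

```text
0.26 [ 3.96647327e+02 -7.99999993e-04] 0.007859097261357901
0.28 [ 3.93850717e+02 -7.85714275e-04] 0.008047685888467798
0.3 [ 3.91358752e+02 -7.85714294e-04] 0.009123893388629728
0.34 [ 3.86353934e+02 -3.33750002e-03] 0.013138516692338505
[ 3.95813789e+02 -8.00000005e-04  2.65849536e-01]
OBS t30.00 yaw 62.65 deg Mz -0.0236 q6 0.406 F [-1.9 -3.4 -1.6] z 0.1496 w 0.144
OBS t30.10 yaw 58.02 deg Mz 0.0247 q6 0.487 F [-2.  -2.8 -2.2] z 0.1496 w 0.144
OBS t30.20 yaw 53.31 deg Mz 0.0704 q6 0.569 F [-1.8 -2.9 -2.9] z 0.1495 w 0.147
OBS t30.30 yaw 48.72 deg Mz -0.0417 q6 0.649 F [-1.6 -3.2 -2.6] z 0.1495 w 0.147
OBS t30.40 yaw 44.14 deg Mz 0.0436 q6 0.729 F [-0.8 -3.3 -4.4] z 0.1495 w 0.147
OBS t30.50 yaw 39.55 deg Mz 0.0326 q6 0.809 F [-1.7 -3.3 -4.2] z 0.1494 w 0.143
OBS t30.60 yaw 34.97 deg Mz -0.0140 q6 0.889 F [-2.3 -3.4 -4.6] z 0.1494 w 0.146
OBS t30.70 yaw 30.39 deg Mz 0.0108 q6 0.969 F [-2.3 -4.1 -3.1] z 0.1493 w 0.148
OBS t30.80 yaw 25.81 deg Mz 0.0554 q6 1.049 F [-1.2 -3.9 -3.6] z 0.1493 w 0.144
OBS t30.90 yaw 21.22 deg Mz 0.0764 q6 1.129 F [-2.2 -3.6 -2.6] z 0.1492 w 0.145
OBS t31.
[... 254 characters left out ...]
 Mz 0.1742 q6 1.449 F [-1.8 -4.1 -2.3] z 0.1491 w 0.145
OBS t31.40 yaw 358.32 deg Mz 0.1589 q6 1.529 F [-1. -4. -4.] z 0.1491 w 0.145
OBS t31.50 yaw 353.74 deg Mz 0.2175 q6 1.609 F [-2.5 -4.2 -2.9] z 0.1491 w 0.148
OBS t31.60 yaw 349.16 deg Mz 0.1944 q6 1.689 F [-2.2 -4.2 -3.2] z 0.1490 w 0.147
OBS t31.70 yaw 344.59 deg Mz 0.2705 q6 1.769 F [-2.2 -4.5 -2.3] z 0.1490 w 0.147
OBS t31.80 yaw 340.00 deg Mz 0.2864 q6 1.849 F [-2.2 -4.9 -2. ] z 0.1490 w 0.147
OBS t31.90 yaw 335.42 deg Mz 0.3539 q6 1.929 F [-2.8 -4.6 -1.1] z 0.1490 w 0.147
OBS t32.00 yaw 330.84 deg Mz 0.3571 q6 2.009 F [-2.4 -4.6 -2.9] z 0.1489 w 0.146
OBS t32.10 yaw 326.27 deg Mz 0.3528 q6 2.089 F [-2.5 -4.4 -0.2] z 0.1489 w 0.145
```

Both sweeps put the touch at yaw ≈ 33°, with linear torque at about 0.3 N m/rad, so the quarter turn ends at yaw ≈ 303°.

```bash
python3 -m handwheel '[[0,0,0,0,0,-0.08,8],[0,0,-0.0001,0,0,-0.08,8],[0,0,0,0,0,-0.08,8]]' >/dev/null; python3 o.py
python3 -m handwheel '[[0,0,0,0,0,-0.08,8],[0,0,-0.0001,0,0,-0.08,8]]' >/dev/null; python3 o.py
python3 -m handwheel '[[0,0,0,0,0,0,8],[0,0,0,0,0,0,8]]' >/dev/null; python3 o.py
python3 - <<'E'
import numpy as np
from scipy.optimize import least_squares
d=np.array([[418,.0247],[413.3,.0704],[408.7,-.0417],[404.1,.0436],[399.6,.0326],[395,-.014],[390.4,.0108],[385.8,.0554],[381.2,.0764],[376.6,.068],[372,.1148],[367.5,.1393],[362.9,.1742],[358.3,.1589],[353.7,.2175],[349.2,.1944],[344.6,.2705],[340,.2864],[335.4,.3539],[330.8,.3571],[326.3,.3528]])
s=least_squares(lambda x:d[:,1]-x[2]*np.maximum(0,np.radians(x[0]-d[:,0]))-x[1],[395,0,.3]);print(s.x)
E
```

```text
OBS t32.40 yaw 312.53 deg Mz 0.4024 q6 2.329 F [-3.3 -5.2 -0.9] z 0.1489 w 0.144
OBS t32.60 yaw 303.37 deg Mz 0.4785 q6 2.489 F [-4.1 -4.2  0.1] z 0.1488 w 0.146
OBS t32.80 yaw 303.45 deg Mz -0.2964 q6 2.487 F [-3.4 -6.4  0.2] z 0.1488 w 0.144
[3.89215585e+02 1.80571429e-02 3.16464496e-01]
```

```bash
python3 -m handwheel '[[0,0,0,0,0,-0.03,8],[0,0,0,0,0,0,8]]' >/dev/null; python3 o.py
python3 -m handwheel '[[0,0,0,0,0,0,45],[0,0,0,0,0,0,45],[0,0,0,0,0,0,45]]' >/dev/null; python3 o.py
python3 -m handwheel '[[0,0,0.03,0,0,0,45],[0,0,0.04,0,0,0,45],[0,0,0.04,0,0,0,45],[-0.03,-0.02,0.04,0,0,0,45],[-0.03,-0.04,0.04,0,0,0,45]]' |grep pos
python3 -m handwheel '[[-0.03,-0.04,0,0,0,0,45],[-0.03,-0.04,0,0,0,0,45],[-0.03,-0.04,0,0,0,0,45],[0,0,0,0,0,0,45],[0,0,0,0,0,0,45]]' |grep pos
python3 -c "
from h import *
b=np.mean([optics.get_image('top').astype(float) for _ in range(6)],0).astype(np.uint8)
cv2.imwrite('pics/t7f.png',b)
f=lambda i:cv2.resize(rect('top',i,.5245,.0792,.058,px=600),(400,400))
cv2.imwrite('pics/t7.png',np.hstack([f(cv2.imread('pics/t6f.png')),f(b)]))";python3 o.py
```

```text
OBS t33.00 yaw 301.76 deg Mz 0.1194 q6 2.516 F [-2.9 -5.7  0.3] z 0.1488 w 0.144
OBS t33.30 yaw 301.84 deg Mz -0.0170 q6 2.515 F [ 0.1  0.8 -0.1] z 0.1489 w 0.455
ee_pos: [0.4727, 0.03, 0.329]
ee_pos: [0.3834, -0.0911, 0.3273]
OBS t34.60 yaw 301.99 deg Mz -0.0367 q6 2.054 F [-0.5 -0.8  0.4] z 0.3268 w 0.452
```

View pics/t7.png

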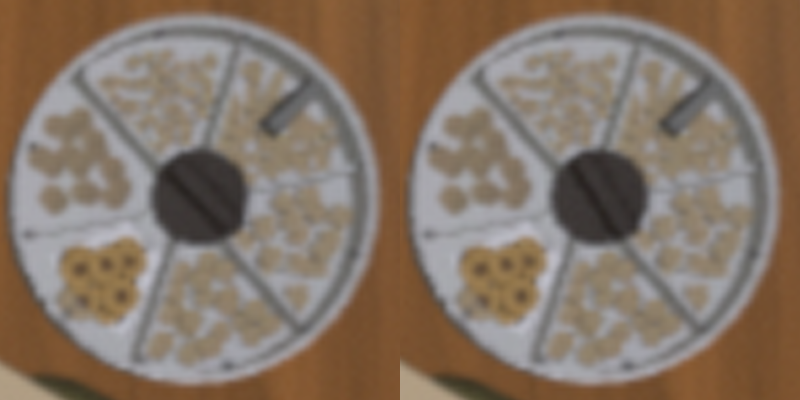

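The left half (before) and right half (now) show the rib at (290,105) and (690,105), so the cover is unmoved. The cut-out is squarely over the wheels at (500,280), with no divider showing. The bar has turned on to about −58°, as commanded. Handing in.

```bash
python3 -c "
from rig import job_done
print(job_done())"
```

```text
the job is handed in; nothing more can be done
None
```

The cover's cut-out is over the toy-car wheels with no divider showing, the knob is locked about a quarter turn past the measured touch (within a few degrees), and the job was handed in at about 35 s; I overran once and so backed the knob off past the touch and retightened it, with the cover not moving.

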